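File the screw jars into the bench lane

ROBOT

A 6-joint arm with a two-finger parallel gripper is mounted at the origin on the work surface. World frame = base frame: x ahead of the robot, y to its left, z up, the work surface at z = 0. Lengths are in m, angles in rad, forces in N, time in s.
With the tool pointing down it reaches from about 0.325 to 0.775 m from the base axis. Payload 5.5 kg.
Tool frame: the origin (TCP) lies between the finger pads; the fingertips stand 8 mm ahead of it and the grasp point (between the pads) lies 11 mm behind it (tcp_to_tips is the distance from the TCP to the fingertips, in m); z points along the fingers, y is the line along which they close (so a half turn about z gives the same grasp; the last joint's range is limited). The gripper opens to 88 mm and grips with 3 to 60 N. Pads are 20 mm wide; open, the fingers measure 115 mm over their backs; the gripper's body (75 mm by 178 mm) begins 61 mm behind the grasp point.
Start: joints at [1.236, 0.091, 1.231, -0, 1.82, -0.057], TCP at [0.165, 0.577, 0.231] pointing down, gripper open.
Joint ranges: [-2.87, 2.87], [-0.86, 2.18], [0.17, 2.46], [-1.51, 4.65], [0.06, 2.69], [-2.65, 2.65]. Speed limits (rad/s): [2.57, 2.57, 3.01, 3.14, 3.14, 3.14].

INTERFACE

Orientations are given as a unit quaternion [w, x, y, z].
In Python, from bench import * gives the robot as it stands. Calls block until the motion is done:
- move_to(position, orientation): joint-space move of the TCP to a pose.
- move_l(position, speed=0.15, orientation=None): straight line of the TCP; orientation=None keeps the orientation; speed is the mean speed in m/s.
- movej(angles): joint-space move.
- gripper_open() and close(): open the fingers fully, or close them until they stop; the grip force is fixed at half the most.
- hold(seconds).
- inverse_kinematics(position, orientation): joint angles nearest the present ones, or None.
- state(): the state.
- get_image(name): name is "scene" or "top" or "wrist"; returns a dict with "frame" (420x560x3 uint8, blue, green, red), "depth" (420x560 float32, m along the optical axis (not along the pixel's ray), 0 where there is no reading), "camera_matrix" (3x3 intrinsics, pixels), "view" (4x4, takes a point from world to camera coordinates). Camera axes: x right, y up, looking along -z (the intrinsics and any distortion apply to the point x, -y, -z); pixel columns grow to the right and rows downward; lengths in m; the calibration is good to about 2 mm. A picture is of the moment at which its call begins.
A pose or a line that the arm cannot do raises IKError and nothing moves.
- job_done(): hands the job in; it is judged then, once.
The state is a dict: "time": time; "joint_pos": joint angles; "dq": joint speeds; "joint_torque": joint torques, N m; "ee_pos": TCP position; "ee_rot": TCP orientation; "ft_force": force on the tool from outside, world axes, zero at the start; "moment": the same for the moment, N m; "finger_gap": finger opening in m; "finger_force": force on a finger pad.
Only numpy, scipy, OpenCV 4.12 (cv2) and the standard library are available. Lean on these libraries where they do the work, as an engineer would, in place of code of your own. Each camera call takes 0.05 s, during which the arm holds its last target. There are 200 camera calls.

TASK

Fill the guide-rail lane with the three small screw-lid jars: one already stands loose between the rails, so push the other two in behind it from the flared mouth, one after the other, until all three stand upright in single file, fully home, the first against the end stop and the others close up behind it. One of the two stands on the bench; the other lies on a sloping rest and has to be stood up first, and bars across the lane leave no way in from above. Do not tip over a standing jar, and leave the other things on the bench where they are.

Things in the scene. Friction and masses are not known exactly. Their poses are not given: they have to be found in the camera images.
- jar_a: one of three like screw-lid jars, at the start standing loose between the rails of the lane, short of its stop: 48 mm diameter, 56 mm tall, about 150 g, white plastic body with a black screw lid as wide as the body (the top 14 mm). Origin: centre of its underside; its z axis runs from underside to lid.
- jar_b: another such jar, standing loose on the bench: 48 mm diameter, 56 mm tall, about 150 g, white plastic body with a black screw lid as wide as the body (the top 14 mm). Origin: centre of its underside; its z axis runs from underside to lid.
- jar_c: the third such jar, at the start lying loose on the sloping rest with its underside against the rest's foot and its lid end up: 48 mm diameter, 56 mm tall, about 150 g, white plastic body with a black screw lid as wide as the body (the top 14 mm). Origin: centre of its underside; its z axis runs from underside to lid.
- lane: fixed lane: two straight parallel aluminium rails standing on the bench (its floor), each 20 mm wide, 40 mm high, 53 mm clear between them. Origin: on the bench, midway between the rails where the straight part begins (the mouth); x points into the lane along its middle, z up.
- lane_stop (a point): centre line of the lane on the bench at the face of its fixed end stop, 160 mm in from the mouth: three jars pushed home have their centres at lane x = 136, 88 and 40 mm
- lane_flare (a point): centre of the lane's flared entrance, on the bench at lane x = -44 mm: two guide plates, 40 mm high, narrow from 100 mm clear width here to 53 mm at the mouth (x = 0)
- lane_bar (a point): top centre of the first of three flat bars across the lane, 12 mm wide along lane x, at x = 40, 88 and 136 mm; underside 62, top 66 mm above the bench (screw heads over the rails to 68 mm). Jars slide beneath but cannot be lowered between them. Above the lane it is open from the mouth to x = 34 mm.
- rest: fixed black sloping rest, 85 x 56 mm on the bench, holding jar_c. Origin: on the bench under its middle; x is the level direction in which the jar's lid end points. The jar's axis climbs 35 degrees above level; at the start the centre of its underside is at rest x = -44, z = 32 mm, the centre of its lid's top at x = 2, z = 64 mm.
- rest_foot (a point): on the rest's middle plane, where its sloping bed meets the foot plate (22 mm high, square to the bed) that stops the jar's underside. The bed carries the lower 40 mm of the jar; two lips stand 6 mm above the bed, 17 to 22 mm either side of the middle. Otherwise the jar's sides and lid are free.
- glue: bystander, leave it alone; origin at the middle of its underside; standing glue bottle, 38 mm diameter, 100 mm tall, among the jars
- tape: bystander, leave it alone; origin at the middle of its underside; roll of tape lying flat, 72 mm outside diameter, 22 mm high
- driver: bystander, leave it alone; origin at the middle of its underside; screwdriver lying on the bench
- marker: bystander, leave it alone; origin at the middle of its underside; marker pen lying on the bench, 125 x 14 x 14 mm, length along its x
- partbox: bystander, leave it alone; origin at the middle of its underside; open divided parts box, 100 x 70 x 35 mm
- mug: bystander, leave it alone; origin at the middle of its underside; white mug, 76 mm diameter, 85 mm high
- spanner: bystander, leave it alone; origin at the middle of its underside; open-ended spanner lying on the bench
Mind the look-alikes: they are no part of the job. Leave any red look-alike of the jar_b alone.

How it is judged:
On the way, in this order (a step that is already met when the one before it is completed fails the run):
1. a second jar stands between the straight rails (((x of jar_b in the frame of lane between 0.02 and 0.15 m and y of jar_b in the frame of lane between -0.01 and 0.01 m and z of jar_b in the frame of lane below 0.01 m and angle between jar_b's own z axis and vertical below 0.15 rad) or (x of jar_c in the frame of lane between 0.02 and 0.15 m and y of jar_c in the frame of lane between -0.01 and 0.01 m and z of jar_c in the frame of lane below 0.01 m and angle between jar_c's own z axis and vertical below 0.15 rad))), for 0.1 s.
2. all three jars stand between the straight rails (x of jar_a in the frame of lane between 0.02 and 0.15 m and y of jar_a in the frame of lane between -0.01 and 0.01 m and z of each of jar_a, jar_b, jar_c in the frame of lane below 0.01 m and angle between each of jar_a, jar_b, jar_c's own z axis and vertical below 0.15 rad and x of jar_b in the frame of lane between 0.02 and 0.15 m and y of jar_b in the frame of lane between -0.01 and 0.01 m and x of jar_c in the frame of lane between 0.02 and 0.15 m and y of jar_c in the frame of lane between -0.01 and 0.01 m), for 0.1 s.
At the end, for the whole second after the job is handed in: All three jars stand upright (within 0.15 rad) on the bench between the straight rails, in any order, at rest and released, the centre of the rearmost at least 28 mm inside the start of the straight rails (40 mm when the file is closed up against the stop: at most 12 mm of slack in all) (x of jar_a in the frame of lane between 0.028 and 0.15 m and y of jar_a in the frame of lane between -0.01 and 0.01 m and z of each of jar_a, jar_b, jar_c in the frame of lane below 0.01 m and angle between each of jar_a, jar_b, jar_c's own z axis and vertical below 0.15 rad and linear speed of each of jar_a, jar_b, jar_c below 0.02 m/s and x of jar_b in the frame of lane between 0.028 and 0.15 m and y of jar_b in the frame of lane between -0.01 and 0.01 m and x of jar_c in the frame of lane between 0.028 and 0.15 m and y of jar_c in the frame of lane between -0.01 and 0.01 m); the robot touches nothing.
It fails at once if a standing jar is tipped over (angle between any of jar_a, jar_b's own z axis and vertical above 0.7 rad).
It fails at once if another thing on the bench is moved more than 40 mm (distance of any of glue, tape, driver, marker, partbox, mug, spanner from where it was at the start of the episode above 0.04 m).
It fails at once if the glue bottle or the mug is knocked over (angle between any of glue, mug's own z axis and vertical above 0.5 rad).
It also fails if it takes over 61 s, if anything falls off the work surface, if the arm or the gripper's body presses on something with over 40 N, if the wrist force passes 120 N, or if a joint passes its speed limit or range.

## Working session

There is one attempt and no reset: what is moved stays moved. The work goes in short steps, each a Python script; the robot and the scene stay as the last script left them, time stands still between calls to the robot, and variables do not carry over. Pictures are saved under pics/ and viewed, at most 10 in all, crops included, and the job is handed in when it is done.

```bash
mkdir -p pics; ls; cat > h.py <<'E'
from bench import *
import numpy as np, cv2
def cloud(im):
    d=im["depth"];K=np.array(im["camera_matrix"]);V=np.linalg.inv(np.array(im["view"]))
    v,u=np.mgrid[0:d.shape[0],0:d.shape[1]]
    P=np.stack([(u-K[0,2])/K[0,0]*d,-(v-K[1,2])/K[1,1]*d,-d,np.ones_like(d)],-1)@V.T
    P=P[...,:3]; P[d<=0]=np.nan
    return P
E
python3 - <<'E'
from h import *
for n in("top","scene"):
    im=get_image(n); cv2.imwrite(f"pics/{n}0.png",im["frame"]); np.savez(f"{n}0.npz",P=cloud(im),f=im["frame"],V=im["view"],K=im["camera_matrix"])
    print(n,np.linalg.inv(np.array(im["view"]))[:3,3])
print(state())
E
```

```text
pics
top [0.49436908 0.06630731 1.05199692]
scene [ 1.22811749 -0.01856537  0.98243016]
{'time': 0.1, 'joint_pos': array([ 1.23630992e+00,  9.17482794e-02,  1.23172428e+00,  6.53393027e-06,
        1.81979364e+00, -5.67048221e-02]), 'dq': array([ 0.00028526, -0.00060912, -0.00305018,  0.00218396,  0.00101778,
        0.00096961]), 'joint_torque': array([ 2.39235822e-03, -4.47857094e+01, -4.07568634e+01,  6.99700112e-02,
        2.85031280e-02, -1.23200307e-04]), 'ee_pos': array([0.16445673, 0.57677039, 0.22966432]), 'ee_rot': array([-1.65733896e-04,  1.38443830e-01,  9.90369934e-01, -8.20201357e-04]), 'ft_force': array([-0.65547839, -0.05122757, -0.21401954]), 'moment': array([ 0.00694823, -0.06853182,  0.00827128]), 'finger_force': 0.0, 'finger_gap': 0.08755177098980307}
```

View pics/top0.png

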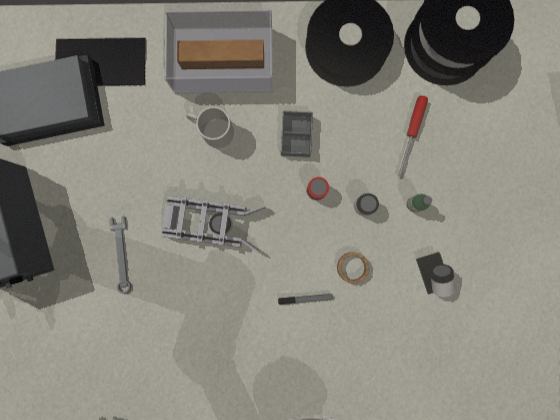

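View pics/scene0.png

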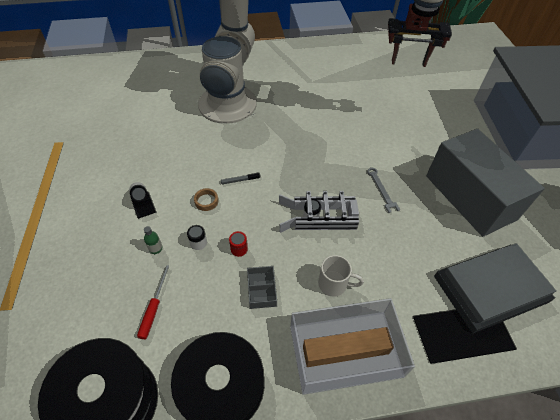

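Candidates in the top image: the black lid at (367,204) is jar_b, the red lid at (318,188) is the look-alike, (221,223) is jar_a in the lane, (442,280) is jar_c on the rest, and (421,202) is the glue. The lane mouth faces right, towards -y.

```bash
python3 - <<'E'
from h import *
D=np.load("top0.npz");P=D["P"];f=D["f"]
def reg(n,c,r,zl,zh,w=22):
    v,u=np.mgrid[0:420,0:560]; m=(abs(u-c)<w)&(abs(v-r)<w)&(P[...,2]>zl)&(P[...,2]<zh)
    q=P[m]; pts=q[:,:2].astype(np.float32)
    (cx,cy),rad=cv2.minEnclosingCircle(pts)
    print(n,len(q),"med",np.median(q,0).round(4),"circ",round(cx,4),round(cy,4),round(rad,4)); return q
print("bench z",np.nanmedian(P[300:400,100:150,2]))
for S in("top0",):
    reg("b",367,204,.05,.06);reg("red",318,188,.04,.08);reg("a",221,223,.05,.059,12);reg("glue",421,202,.05,.2);reg("tape",352,267,.015,.03)
    reg("c",442,280,.03,.09)
# lane rails
v,u=np.mgrid[0:420,0:560]
m=(u>150)&(u<280)&(v>185)&(v<265)
q=P[m&(P[...,2]>.034)&(P[...,2]<.046)]
print("rails rect",cv2.minAreaRect(q[:,:2].astype(np.float32)))
q=P[m&(P[...,2]>.060)&(P[...,2]<.072)]
print("bars",cv2.minAreaRect(q[:,:2].astype(np.float32)))
c=np.vstack([np.hstack([cv2.resize(f[170:310,330:470],(400,400),interpolation=2),cv2.resize(f[170:280,150:280],(400,400*110//130),interpolation=2) if 0 else cv2.resize(f[160:300,150:290],(400,400),interpolation=2)])])
z=np.nan_to_num(P[...,2]);z=(np.clip(z,0,.1)*2550).astype(np.uint8)
cv2.imwrite("pics/crop.png",c)
E
```

```text
bench z 0.0006434299079237649
b 349 med [ 0.5914 -0.1315  0.0566] circ 0.5926 -0.1315 0.0245
red 368 med [ 0.6287 -0.0208  0.0566] circ 0.63 -0.021 0.0242
a 222 med [0.5501 0.2061 0.0563] circ 0.5502 0.2006 0.0238
glue 254 med [ 0.5921 -0.2439  0.0713] circ 0.5934 -0.249 0.0189
tape 317 med [ 0.4478 -0.1013  0.0222] circ 0.448 -0.1012 0.0361
c 712 med [ 0.4226 -0.2866  0.0634] circ 0.42 -0.2945 0.037
rails rect ((0.5530163645744324, 0.21899834275245667), (0.2233904004096985, 0.10763436555862427), 82.04512786865234)
bars ((0.5567638278007507, 0.2369476854801178), (0.11164045333862305, 0.09289100021123886), 82.20231628417969)
```

View pics/crop.png

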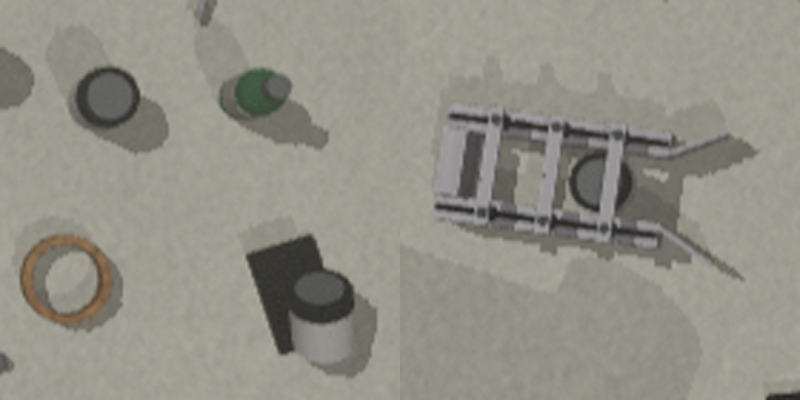

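The crop shows jar_b with a black lid and white body, and jar_c's lid up-slope. Next I'll fit the lane and jar_c, then check IK.

```bash
cat >> h.py <<'E'
from scipy.spatial.transform import Rotation as Ro
def quat(tz,ty):
    tz=np.array(tz,float);tz/=np.linalg.norm(tz);ty=np.array(ty,float);ty-=tz*(ty@tz);ty/=np.linalg.norm(ty)
    q=Ro.from_matrix(np.stack([np.cross(ty,tz),ty,tz],1)).as_quat();return np.r_[q[3],q[:3]]
def best(p,tz,ty,q0=None):
    """pose of the grasp point -> (tcp, quat, joints), choosing the half turn with the smaller wrist angle"""
    tcp=np.array(p)+.011*np.array(tz)/np.linalg.norm(tz); o=[]
    for s in(1,-1):
        q=quat(tz,s*np.array(ty)); j=inverse_kinematics(list(tcp),list(q))
        if j is not None:o.append((abs(j[5]),tcp,q,np.array(j)))
    return min(o,key=lambda t:t[0])[1:] if o else None
E
python3 - <<'E'
from h import *
from scipy.optimize import least_squares,minimize
D=np.load("top0.npz");P=D["P"];S=np.load("scene0.npz")["P"]
# jar_c : cylinder r24, pitch 35
for nm,Q in(("top",P),("scene",S)):
    q=Q[(abs(Q[...,0]-.42)<.07)&(abs(Q[...,1]+.29)<.07)&(Q[...,2]>.045)]
    def res(p,q=q):
        b=np.array([p[0],p[1],.032]);a=np.array([np.cos(p[2])*np.cos(np.radians(35)),np.sin(p[2])*np.cos(np.radians(35)),np.sin(np.radians(35))])
        d=q-b;s=d@a;r=np.linalg.norm(d-s[:,None]*a,axis=1)
        dx=np.maximum(r-.024,0);dz=np.maximum(np.maximum(s-.056,-s),0)
        return np.where((dx>0)|(dz>0),np.hypot(dx,dz),np.minimum.reduce([.024-r,.056-s,abs(s)]))
    best_=min((least_squares(res,[.40,-.29,y0],loss="soft_l1",f_scale=.003) for y0 in(.0,.33,.6)),key=lambda r:r.cost)
    print(nm,len(q),best_.x,np.degrees(best_.x[2]),"res med",np.median(abs(res(best_.x))))
# rest orientation from bed points (low black)
f=D["f"]
for nm,Q,F in(("top",P,f),("scene",S,np.load("scene0.npz")["f"])):
    m=(abs(Q[...,0]-.42)<.09)&(abs(Q[...,1]+.28)<.09)&(Q[...,2]>.006)&(F.max(-1)<70)
    print(nm,"rest",cv2.minAreaRect(Q[m][:,:2].astype(np.float32)))
# lane fit: rails band score
for nm,Q in(("top",P),("scene",S)):
    m=(abs(Q[...,0]-.55)<.09)&(Q[...,1]>.08)&(Q[...,1]<.36)&(Q[...,2]>.035)
    q=Q[m]; rail=q[(q[:,2]<.045)][:,:2]; bars=q[(q[:,2]>.061)&(q[:,2]<.072)][:,:2]
    def T(p,x): c,s=np.cos(p[2]),np.sin(p[2]);d=x-p[:2];return d@np.array([[c,-s],[s,c]])
    def cost(p):
        a=T(p,rail);a=a[(a[:,0]>.005)&(a[:,0]<.15)];e=np.minimum(abs(abs(a[:,1])-.0365),.03);c1=np.maximum(e-.0095,0).mean()
        b=T(p,bars);ex=np.minimum.reduce([abs(b[:,0]-k) for k in(.04,.088,.136)]);c2=np.maximum(ex-.005,0).mean()+np.maximum(abs(b[:,1])-.0455,0).mean()
        return 1e3*(c1+c2)
    r=min((minimize(cost,[.5447,.1497,t],method="Nelder-Mead",options=dict(xatol=1e-5,fatol=1e-5,initial_simplex=[[.5447,.1497,t],[.5487,.1497,t],[.5447,.1537,t],[.5447,.1497,t+.05]])) for t in(1.38,1.43,1.48)),key=lambda r:r.fun)
    print(nm,"lane",r.x,np.degrees(r.x[2]),r.fun,len(rail),len(bars)); print("a in lane",T(r.x,np.array([[.5502,.2006]])))
    b=T(r.x,bars);print("bars lane y range",np.percentile(b,[1,50,99],axis=0).T)
E
```

```text
top 656 [ 0.39815099 -0.30011141  0.30020883] 17.20069873062094 res med 0.0007798265086182352
scene 280 [ 0.39636082 -0.29900768  0.30351591] 17.390180638263622 res med 0.001255243619868316
top rest ((0.4327281713485718, -0.2877432703971863), (0.08217492699623108, 0.054083194583654404), 16.855472564697266)
scene rest ((0.4353034496307373, -0.2880587875843048), (0.08475877344608307, 0.05400164797902107), 16.46314239501953)
top lane [0.54417034 0.15090283 1.430131  ] 81.94047060571907 0.2734655456299028 1167 699
a in lane [[0.05005168 0.00099753]]
bars lane y range [[ 0.03437537  0.08798791  0.14188351]
 [-0.04532628  0.00034989  0.04509935]]
scene lane [0.54287855 0.15169235 1.42621467] 81.71608118951254 0.7542070831834037 749 343
a in lane [[ 0.04945222 -0.00019852]]
bars lane y range [[ 0.03453056  0.08768675  0.14174425]
 [-0.04548535 -0.00149594  0.04422652]]
```

```bash
cat >> h.py <<'E'
LO=np.array([.5437,.1512]);LA=np.radians(81.9);LX=np.array([np.cos(LA),np.sin(LA)]);LY=np.array([-LX[1],LX[0]])
def lane(x,z,y=0.): return [*(LO+x*LX+y*LY),z]   # tcp point
DOWN=(0,0,-1)
def qdown():
    return best(lane(0,.15),DOWN,[*LY,0])[1]
def wf(): return np.round(state()["ft_force"],1)
CB=np.array([.3975,-.2997,.032]);CY=np.radians(17.1)
def tool(phi,yaw): return np.array([np.sin(phi)*np.cos(yaw),np.sin(phi)*np.sin(yaw),-np.cos(phi)])
def push(q,x0,x1,y=0.):
    move_l(lane(x0,.12,y),.25,q); move_l(lane(x0,.025,y),.15); move_l(lane(x1,.025,y),.07)
E
python3 - <<'E'
from h import *
q=qdown(); b=[.592,-.1315]
print(q, best([*b,.15],DOWN,[*LY,0])[2].round(2))
s=.046;ca=CB+s*np.array([np.cos(np.radians(35))*np.cos(CY),np.cos(np.radians(35))*np.sin(CY),np.sin(np.radians(35))])
print("grasp c",ca)
for ph in(-40,-30,-20,-10,0,10):
    p=np.radians(ph);pe=np.radians(ph+55);o=[]
    for h in(.005,.1):
        g=best(ca-h*tool(p,CY),tool(p,CY),[-np.sin(CY),np.cos(CY),0]);o.append(None if g is None else g[2].round(2).tolist())
    for y2 in(-20,0,20,40):
        y=np.radians(y2);t=lane(-.11,.05)
        g=best(t,tool(pe,y),[-np.sin(y),np.cos(y),0]);o.append((y2,None if g is None else g[2].round(2).tolist()))
    print(ph,*o,sep="\n   ")
move_to([*b,.15],list(q)); move_l([*b,.051],.15); close(); st=state(); print(st["time"],st["finger_gap"],st["finger_force"],wf())
move_l([*b,.135],.15); print(state()["finger_gap"],state()["finger_force"])
E
```

```text
[0.         0.75528181 0.65540017 0.        ] [-0.27  0.11  1.37 -0.    1.66 -0.13]
grasp c [ 0.43351523 -0.28862027  0.05838452]
-40
   [-0.39, 0.39, 1.34, -0.45, 1.95, 0.83]
   [-0.34, 0.47, 1.11, -0.46, 2.11, 0.81]
   (-20, [0.08, -0.26, 1.92, -0.11, 1.24, -1.11])
   (0, [0.02, -0.28, 1.94, -0.01, 1.22, -1.55])
   (20, [-0.05, -0.27, 1.93, 0.11, 1.24, 1.15])
   (40, [-0.1, -0.23, 1.9, 0.19, 1.29, 0.74])
-30
   [-0.44, 0.27, 1.43, -0.35, 1.83, 0.81]
   [-0.39, 0.32, 1.23, -0.36, 2.0, 0.8]
   (-20, [0.14, -0.39, 2.06, -0.23, 1.09, -1.02])
   (0, [0.02, -0.44, 2.1, -0.01, 1.05, -1.55])
   (20, [-0.1, -0.42, 2.08, 0.21, 1.09, 1.06])
   (40, [-0.19, -0.33, 2.02, 0.36, 1.19, 0.59])
-20
   [-0.5, 0.14, 1.53, -0.25, 1.72, 0.77]
   [-0.46, 0.16, 1.35, -0.25, 1.88, 0.77]
   (-20, [0.2, -0.5, 2.19, -0.38, 0.95, -0.87])
   (0, [0.02, -0.59, 2.25, -0.02, 0.87, -1.54])
   (20, [-0.16, -0.56, 2.23, 0.35, 0.95, 0.93])
   (40, [-0.29, -0.41, 2.13, 0.56, 1.12, 0.41])
-10
   [-0.57, 0.03, 1.63, -0.13, 1.6, 0.71]
   [-0.55, 0.01, 1.47, -0.13, 1.77, 0.71]
   (-20, [0.27, -0.59, 2.32, -0.6, 0.82, -0.67])
   (0, [0.03, -0.74, 2.4, -0.03, 0.69, -1.53])
   (20, [-0.23, -0.68, 2.37, 0.55, 0.83, 0.74])
   (40, [-0.39, -0.45, 2.23, 0.79, 1.09, 0.2])
0
   [-0.65, -0.08, 1.72, -0.0, 1.5, 0.62]
   [-0.65, -0.12, 1.59, -0.0, 1.68, 0.62]
   (-20, [0.35, -0.63, 2.43, -0.9, 0.74, -0.38])
   (0, None)
   (20, None)
   (40, [-0.49, -0.45, 2.31, 1.03, 1.09, -0.03])
10
   [-0.75, -0.18, 1.82, 0.15, 1.42, 0.5]
   [-0.78, -0.24, 1.71, 0.15, 1.59, 0.5]
   (-20, None)
   (0, None)
   (20, None)
   (40, [-0.57, -0.38, 2.37, 1.26, 1.14, -0.28])
4.5417 0.04718500964136026 30.000596344470978 [-1.4  0.2  0.8]
0.047200797727479156 29.998186826705933
```

```bash
python3 - <<'E'
from h import *
q=list(qdown())
move_l(lane(-.06,.135),.25,q); move_l(lane(-.008,.09),.2); move_l(lane(-.008,.052),.08); print(wf())
gripper_open(); move_l(lane(-.008,.12),.2); 
im=get_image("top"); cv2.imwrite("pics/t1.png",cv2.resize(im["frame"][150:290,140:320],(720,560)))
close(); push(q,-.065,.004); print(state()["time"],wf(),state()["ee_pos"])
move_l(lane(-.03,.025),.15); move_l(lane(-.06,.15),.25)
for ph in(-55,-50,-45,-40):
    a=np.array([np.cos(np.radians(35))*np.cos(CY),np.cos(np.radians(35))*np.sin(CY),np.sin(np.radians(35))])
    p=np.radians(ph);t=tool(p,CY);o=[]
    for h in(0,.05,.1):
        g=best(CB+.05*a-h*t,t,[-np.sin(CY),np.cos(CY),0]);o.append(None if g is None else g[2].round(2).tolist())
    t=tool(p+np.radians(55),LA);g=best(lane(-.02,.06),t,[*LY,0]);o.append(None if g is None else g[2].round(2).tolist())
    print(ph,*o,sep="\n  ")
im=get_image("top"); P=cloud(im)
L=(P[...,:2]-LO)@np.stack([LX,LY],1)
m=(abs(L[...,1])<.03)&(L[...,0]>-.06)&(L[...,0]<.15)&(P[...,2]>.05)&(P[...,2]<.0595)
q_=np.sort(L[m][:,0]);print("lid pts x:",np.histogram(q_,bins=np.arange(-.06,.16,.01)))
cv2.imwrite("pics/t2.png",np.vstack([cv2.imread("pics/t1.png")[:420:1,:][::2,::2],cv2.resize(im["frame"][150:290,140:320],(360,280))]))
E
```

```text
[ 0.6  0.1 -3.3]
12.4 [ 0.3 -0.9  0.9] [0.54434995 0.15582775 0.02488348]
-55
  [-0.34, 0.57, 1.22, -0.6, 2.11, 0.83]
  [-0.31, 0.64, 1.08, -0.61, 2.19, 0.81]
  [-0.28, 0.71, 0.92, -0.63, 2.28, 0.78]
  [0.18, 0.02, 1.63, -0.0, 1.49, 0.32]
-50
  [-0.35, 0.51, 1.26, -0.55, 2.06, 0.84]
  [-0.32, 0.57, 1.13, -0.56, 2.14, 0.82]
  [-0.29, 0.63, 0.98, -0.57, 2.23, 0.79]
  [0.13, -0.01, 1.66, 0.08, 1.47, 0.26]
-45
  [-0.37, 0.45, 1.3, -0.5, 2.0, 0.84]
  [-0.34, 0.5, 1.18, -0.5, 2.08, 0.82]
  [-0.31, 0.56, 1.03, -0.51, 2.17, 0.8]
  [0.08, -0.03, 1.69, 0.17, 1.45, 0.2]
-40
  [-0.39, 0.39, 1.34, -0.45, 1.94, 0.83]
  [-0.36, 0.43, 1.23, -0.45, 2.03, 0.82]
  [-0.33, 0.48, 1.09, -0.46, 2.12, 0.81]
  [0.02, -0.04, 1.71, 0.26, 1.43, 0.14]
lid pts x: (array([ 0,  0,  0,  0,  0,  0,  0,  0,  0,  0,  0,  0,  0,  0,  0, 32, 61,
        5,  0,  0,  0]), array([-6.00000000e-02, -5.00000000e-02, -4.00000000e-02, -3.00000000e-02,
       -2.00000000e-02, -1.00000000e-02,  1.38777878e-17,  1.00000000e-02,
        2.00000000e-02,  3.00000000e-02,  4.00000000e-02,  5.00000000e-02,
        6.00000000e-02,  7.00000000e-02,  8.00000000e-02,  9.00000000e-02,
        1.00000000e-01,  1.10000000e-01,  1.20000000e-01,  1.30000000e-01,
        1.40000000e-01,  1.50000000e-01]))
```

View pics/t2.png

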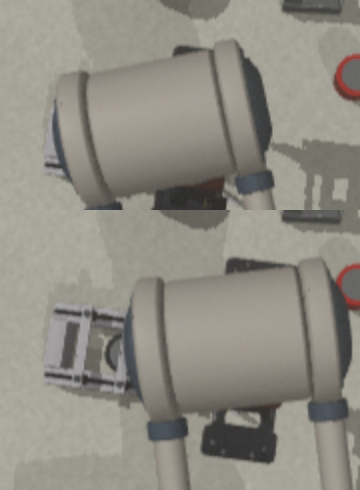

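```bash
cat >> h.py <<'E'
CA=np.array([np.cos(np.radians(35))*np.cos(CY),np.cos(np.radians(35))*np.sin(CY),np.sin(np.radians(35))])
PH=np.radians(-45);T1=tool(PH,CY);FL=np.array([-np.sin(CY),np.cos(CY),0])
E
python3 - <<'E'
from h import *
move_l(lane(-.06,.24),.3); gripper_open()
gp=CB+.05*CA-.013*T1
tcp,q,_=best(gp,T1,FL); q=list(q)
move_to(list(tcp-.09*T1+[0,0,.08]),q)
im=get_image("top"); P=cloud(im)
L=(P[...,:2]-LO)@np.stack([LX,LY],1)
m=(abs(L[...,1])<.03)&(L[...,0]>-.06)&(L[...,0]<.15)&(P[...,2]>.05)&(P[...,2]<.0595)
print(np.histogram(L[m][:,0],bins=np.arange(0,.16,.01))[0],L[m][:,0].min(),L[m].max(0))
move_l(list(tcp-.09*T1),.3); move_l(list(tcp),.12); print(state()["time"],wf())
f=get_image("scene")["frame"]; w=get_image("wrist")["frame"]
cv2.imwrite("pics/c1.png",np.hstack([cv2.resize(f[130:270,60:220],(400,350)),cv2.resize(w,(400,350))]))
E
```

```text
[ 0 14 66 41 20 71 42 68 31 33 61  5  0  0  0] 0.017043799026715687 [0.11163377 0.02309775]
18.0333 [0.4 0.4 0.3]
```

View pics/c1.png

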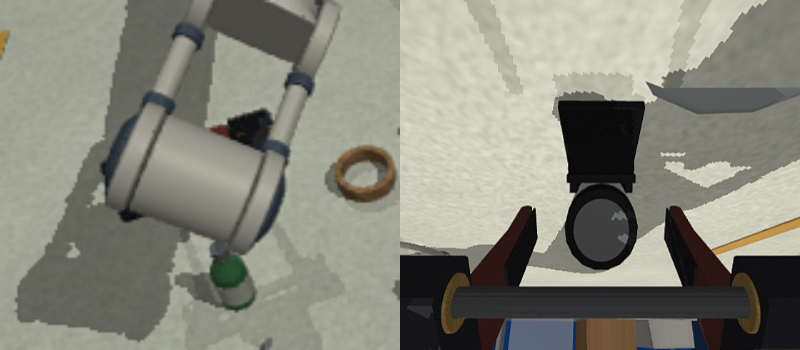

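The wrist view shows the lid at about (600,225), centred between the fingers. jar_b is at lane x ≈ 0.041, so I'll grip and lift.

```bash
python3 - <<'E'
from h import *
gp=CB+.05*CA-.013*T1
tcp,q,_=best(gp,T1,FL); q=list(q)
close(); print(state()["finger_gap"],state()["finger_force"],wf())
move_l(list(tcp+[0,0,.02]),.08); move_l(list(tcp+[0,0,.13]),.25); print(state()["finger_gap"],wf())
t2=tool(PH+np.radians(55),LA)
def pose(x,z,y=0.): 
    return best(np.array(lane(x,z,y))+[0,0,.05]-.013*t2,t2,[*LY,0])
p=pose(-.11,.09); move_to(list(p[0]),list(p[1])); print(state()["time"],state()["finger_gap"],state()["joint_pos"].round(2))
f=get_image("scene")
P=cloud(f);f=f["frame"]
w=get_image("wrist")["frame"]
cv2.imwrite("pics/c2.png",np.hstack([cv2.resize(f[140:260,220:380],(480,360)),cv2.resize(w,(320,360))]))
E
```

```text
0.04700093290514512 29.999787211418152 [ 0.4 -0.1 -0.3]
0.04724595822804544 [ 0.4  0.3 -2.2]
21.1167 0.04701494298984852 [-0.1  -0.12  1.61  0.17  1.65  0.06]
```

View pics/c2.png

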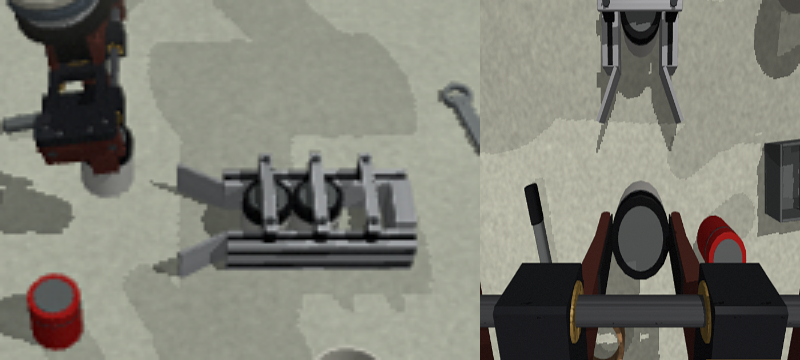

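The jar is upright in the grip and the lane shows two jars under the first two bars. I'll place it with a force check on the way down, then push.

```bash
python3 - <<'E'
from h import *
t2=tool(PH+np.radians(55),LA)
def pose(x,z): return best(np.array(lane(x,z))+[0,0,.05]-.013*t2,t2,[*LY,0])
q2=list(pose(-.014,.03)[1]); f0=state()["ft_force"][2]
move_l(list(pose(-.016,.03)[0]),.2,q2)
for z in(.006,.004,.002,.001,0.,-.001,-.002,-.003):
    move_l(list(pose(-.016,z)[0]),.05)
    f=state()["ft_force"][2]-f0
    if f>3: break
print("z",z,"f",f,state()["time"])
gripper_open(); hold(.2)
move_l(list(pose(-.016,.08)[0]),.2)
q=list(qdown()); move_l(lane(-.11,.16),.3,q)
w=get_image("wrist")["frame"]; im=get_image("top")
P=cloud(im);L=(P[...,:2]-LO)@np.stack([LX,LY],1)
m=(abs(L[...,1])<.04)&(L[...,0]>-.06)&(L[...,0]<.15)&(P[...,2]>.05)&(P[...,2]<.0595)
print(np.histogram(L[m][:,0],bins=np.arange(-.06,.16,.01))[0],state()["time"])
cv2.imwrite("pics/c3.png",np.hstack([w[:,:,:],cv2.resize(im["frame"][150:290,140:260],(240,420))]))
E
```

```text
z 0.0 f 7.020845777187628 23.5583
[ 0  0  0  0  0  7 29 12 72 49 19 66 42 76 34 32 63  4  1  8  0] 25.6667
```

View pics/c3.png

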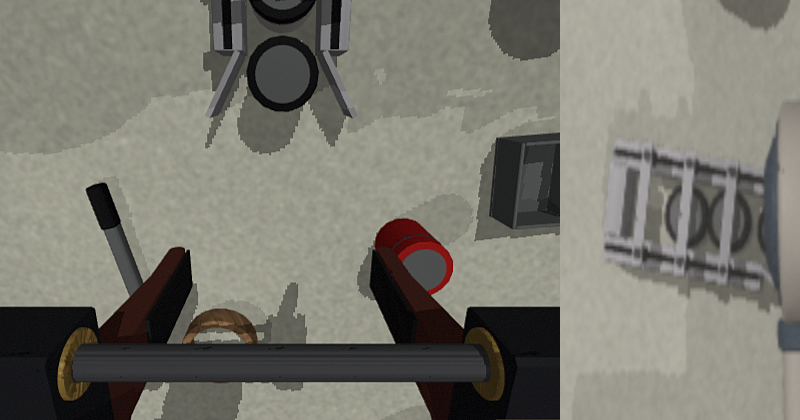

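jar_c stands upright in the flare at wrist pixel (283,73). Now the final push.

```bash
python3 - <<'E'
from h import *
q=list(qdown()); close(); f0=state()["ft_force"]
push(q,-.075,.0); 
for x in np.arange(.001,.0085,.001):
    move_l(lane(x,.025),.03); f=-(state()["ft_force"]-f0)[:2]@LX; print(round(x,3),round(f,1))
    if f>10: break
move_l(lane(-.03,.025),.15); move_l(lane(-.06,.15),.25); move_l(lane(-.19,.2),.3)
im=get_image("top");w=get_image("wrist")["frame"];P=cloud(im);L=(P[...,:2]-LO)@np.stack([LX,LY],1)
m=(abs(L[...,1])<.04)&(L[...,0]>-.06)&(L[...,0]<.17)&(P[...,2]>.05)&(P[...,2]<.0595)
print(np.histogram(L[m][:,0],bins=np.arange(-.06,.17,.01))[0],L[m][:,0].min(),state()["time"])
cv2.imwrite("pics/c4.png",np.hstack([w,cv2.resize(im["frame"][150:290,140:260],(240,420))]))
E
```

```text
0.001 3.6
0.002 4.7
0.003 5.4
0.004 4.8
0.005 4.1
0.006 7.7
0.007 11.2
[ 0  0  0  0  0  0  0 14 68 46 21 66 39 76 34 30 61 50 76 20 43 55] 0.017037613579989026 32.9167
```

View pics/c4.png

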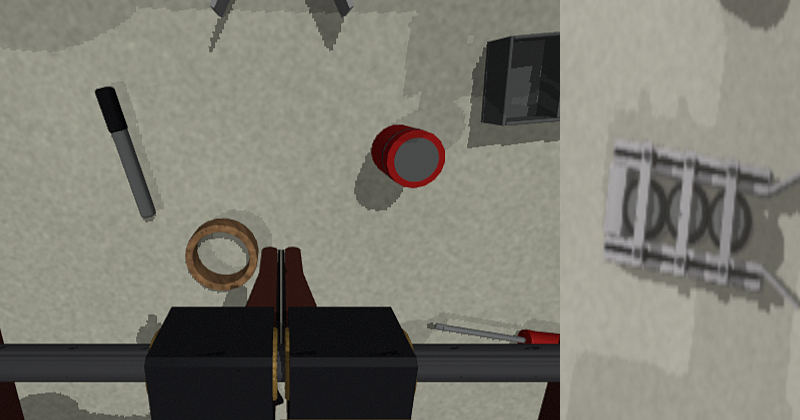

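All three jars stand in single file against the stop. The rearmost lid edge is at lane x = 17 mm, which puts its centre at about 41 mm.

```bash
python3 -c "
from bench import *
print(job_done())"
```

```text
the job is handed in; nothing more can be done
None
```

The job is handed in: all three jars stand upright in the lane, closed up against the end stop, with the arm clear, at about 33 s of the 61 s allowed; no verdict was returned.

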